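# Walk a litho stone round to the fence

### The job

The heavy printing stone lies askew in front of the steel fence. With closed fingertips nudge it round by its corners, without gripping or lifting it, until one of its long sides looks squarely at the fence while the stone still stands a finger's breadth or more clear of it; then push it on until that long side lies flat against the fence, with neither end of the stone sticking out past the fence's ends. Leave the other things on the table where they are, and finish clear of the stone.

Things in the scene. Friction and masses are not known exactly. Their poses are not given: they have to be found in the camera images.
- stone: Lithographic stone: loose cream-grey limestone block, 125 x 90 mm, 32 mm thick, about 0.9 kg, lying flat on the table, a grey drawing on top. Origin at the centre of its underside; x along the 125 mm side, y along the 90 mm side, z up. The two long sides (y = +45 and -45 mm) are alike: either may face the fence. It slides with dry friction (3 to 10 N) and only while pushed.
- fence: Steel fence bolted to the table: bar 160 long, 10 thick, 24 mm high; behind it a 6 mm flange with 14 mm high bolts, to 56 mm behind the front face. Origin on the table at the middle of the front face, which looks to the stone and the robot; x points away from the stone, square to the face, y along the fence, z up. Stone flat against it: stone origin at x = -45 mm here, its x along y, either way round.
- ink_tin: Bystander, leave alone: round tin 68 mm across, 45 mm high, a little past the fence's +y end. Origin under its centre.
- jar: Bystander, leave alone: amber glass jar 44 mm across, 60 mm high, behind the fence. Origin under its centre.
- brayer: Bystander, leave alone: ink roller lying on the table, 165 mm long, 100 mm wide at the roll, 36 mm high, roughly 250 mm from the fence's middle on the -y side. Origin on the table near the middle of its length, where the handle begins.
- knife: Bystander, leave alone: spatula-like ink knife 200 mm long, lying roughly square to the fence, about 250 mm off on the +y side. Origin under its middle.
- weight: Bystander, leave alone: brass weight with a knob, 48 mm across, 52 mm high, past the fence's -y end. Origin under its centre.
- eraser: Bystander, leave alone: white eraser 45 x 22 x 13 mm between the fence's +y end and the tin. Origin under its centre.
- tape: Bystander, leave alone: roll of brown paper tape 80 mm across, 24 mm high, lying flat behind the fence. Origin under its centre.
Mind the look-alikes: they are no part of the job. Leave any orange or red look-alike of the stone alone.

How it is judged:
By the outcome, as a careful person would: the job done as asked, in the order asked, and still so for the second after the job is handed in, with the robot touching nothing.
It also fails if it takes over 67 s, if anything falls off the work surface, if the arm or the gripper's body presses on something with over 40 N, if the wrist force passes 120 N, or if a joint passes its speed limit or range.

### The arm

A 6-joint arm with a two-finger parallel gripper is mounted at the origin on the work surface. World frame = base frame: x ahead of the robot, y to its left, z up, the work surface at z = 0. Lengths are in m, angles in degrees, forces in N, time in s.
With the tool pointing down it reaches from about 0.4 to 0.925 m from the base axis. Payload 12.5 kg.
Tool frame: the origin (TCP) lies on the front face of the gripper's body, between the roots of the fingers; the fingertips stand 78 mm ahead of it and the grasp point (between the pads) lies 59 mm ahead of it; z points along the fingers, y is the direction in which the jaws open and shut (so a half turn about z gives the same grasp; the last joint's range is limited). The gripper opens to 95 mm and grips with 3 to 60 N. Pads are 20 mm wide; open, the fingers measure 119 mm over their backs; the gripper's body (75 mm by 180 mm) begins 59 mm behind the grasp point.
Start: joints at [69.523, 28.126, 89.318, -0, 62.55, -6.05], TCP at [0.156, 0.605, 0.292] pointing down, gripper open.
Joint ranges: [-177.58, 177.58], [-47.91, 125.51], [2.72, 160], [-65.01, 245.01], [3.68, 167.84], [-153.87, 153.87]. Speed limits (degrees/s): [127.2, 127.2, 159.86, 180, 180, 180].

### API

Orientations are given as [roll, pitch, yaw] about the fixed x, y, z axes, in that order (R = Rz(yaw) Ry(pitch) Rx(roll)).
In Python, from workcell import sense, read_camera, camera_info, job_done gives the robot as it stands.
- The arm moves only by the tool jog_arm, never from a script. Its argument "moves" is a list of rows, each a list of 2 entries, a list of its own where there are three numbers: the shift along the tool's x, y, z in units of 0.12 m (1.0 is 0.12 m), then the turn, a rotation vector about the tool's x, y, z in units of pi rad (1.0 is pi rad). A call has exactly 10 rows; each row is the pose to reach, as a shift and turn from the pose commanded when the call began, along the tool's axes at that moment, turning the shorter way round; what a row does not reach only later rows make up. A row lasts 1/8 s, in which the tool goes at most 62.5 mm and 10.7 degrees, less where a joint would pass 70% of its speed; a pose out of reach is approached as far as the arm can. A call with a number of a shift or a turn outside -1 to 1 is refused whole. A call with a gripper value outside its range is refused whole. "jaw" is the gripper's target within -1 to 1 (shut at 1, half-way at 0, fully open at -1), set as the call begins (left out, the last holds). The fingers move at their own pace and stop on an object; "force" is the grip in N (left out, the last holds). Time passes only in rows, so rows that repeat a pose let the fingers close, or fill a call up. It gives the time, the measured TCP pose, the force and the opening at its end, in the units of the state.
- sense(): the state, without advancing time (a new reading comes with each control period).
- read_camera(name): name is "scene" or "top" or "wrist"; returns (picture, depth): 400x640x3 uint8, blue, green, red; 400x640 float32, m along the optical axis (not along the pixel's ray), 0 where there is no reading.
- camera_info(name): a dict with "intrinsics" (3x3 intrinsics, pixels), "xyz" and "attitude" of the camera in the world. Camera axes: x right, y down, z forward; pixel columns grow to the right and rows downward; lengths in m; the calibration is good to about 2 mm. The wrist camera is an equidistant fisheye: a pixel r from the principal point sees the ray r / f radians off the axis. A picture is of the moment at which its call begins: read the wrist's pose just before it. camera_info takes no time and is no camera call; for the wrist camera it gives the pose at the moment of the call.
- job_done(): hands the job in, once; it reports no verdict.
The state is a dict: "clock": time; "joint_pos": joint angles; "joint_velocities": joint speeds; "tau": joint torques, N m; "position": TCP position; "ee_rot": TCP orientation; "force": force on the tool from outside, world axes, zero at the start; "ft_torque": the same for the moment, N m; "opening": opening from 0.0 (shut) to 1.0 (fully open).
Only numpy, scipy, OpenCV 4.12 (cv2) and the standard library are available. Lean on these libraries where they do the work, as an engineer would, in place of code of your own. Each camera call takes 0.05 s, during which the arm holds its last target. There are 200 camera calls.

## Working session

There is one attempt and no reset: what is moved stays moved. The work goes in short steps, Python scripts to look and compute and a tool call to move; the robot and the scene stay as the last step left them, time stands still between calls to the robot, and variables do not carry over. Pictures are saved under pics/ and viewed, about 8 in all and at most 12, crops included, and the job is handed in when it is done.

Besides the shell and the picture viewer there is one more tool, called by a JSON object that holds its "name" and its "arguments". jog_arm: Moves the arm, as the interface text tells. Shifts and turns lie within -1 to 1; 1 stands for 0.12 m of shift or pi rad of turn. Its arguments: {"type":"object","properties":{"moves":{"type":"array","items":{"type":"array"}},"jaw":{"type":"number"},"force":{"type":"number"}},"required":["moves"]}

```bash
ls; mkdir -p pics; python3 - <<'E'
from workcell import *
import cv2,numpy as np
s=sense();print(s)
for n in ("top","scene"):
    i=camera_info(n);print(n,i)
    p,d=read_camera(n);cv2.imwrite(f"pics/{n}0.png",p);np.save(f"pics/{n}0.npy",d)
E
```

```text
pics
{'clock': 0.0, 'joint_pos': array([ 6.95226501e+01,  2.81656306e+01,  8.93491495e+01, -1.17095213e-04,
        6.25491086e+01, -6.04933217e+00]), 'joint_velocities': array([-0.00828859, -0.06349873, -0.11828324, -0.01450121,  0.03443081,
        0.03217622]), 'tau': array([-2.89218202e-03, -6.12637353e+01, -2.58177620e+01,  6.91901240e-02,
        4.83259920e-02, -1.25395986e-04]), 'position': array([0.15564178, 0.60515746, 0.29165148]), 'ee_rot': array([-1.79936456e+02, -6.62962615e-03,  1.65572033e+02]), 'force': array([-0.34596393, -0.5212293 ,  0.2713201 ]), 'ft_torque': array([ 0.03928719, -0.00285482,  0.04216471]), 'opening': 1.0020962349168763}
top {'intrinsics': array([[410.88670067,   0.        , 319.90714982],
       [  0.        , 410.88670067, 201.13827817],
       [  0.        ,   0.        ,   1.        ]]), 'xyz': array([0.3414938 , 0.02723649, 1.19816917]), 'attitude': array([-169.11450327,   -0.24135339,  -88.79311948])}
scene {'intrinsics': array([[420.76682476,   0.        , 315.53961431],
       [  0.        , 420.76682476, 203.25113017],
       [  0.        ,   0.        ,   1.        ]]), 'xyz': array([1.03799739, 0.55138455, 0.8324215 ]), 'attitude': array([-138.46502322,   -0.83874322,  137.74808228])}
```

View pics/top0.png

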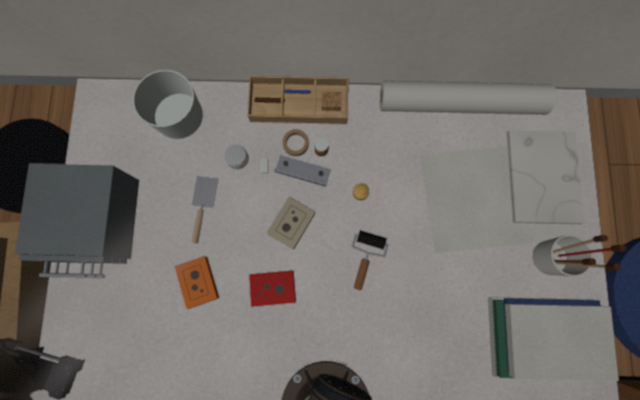

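View pics/scene0.png

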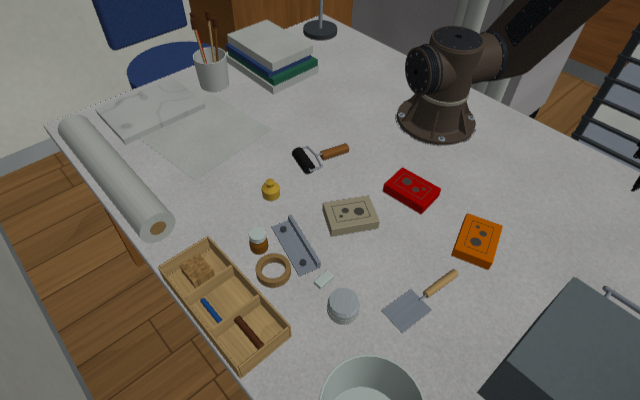

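Top view: stone at (291,222), fence at (303,170); tin (236,156), eraser (264,166), brass weight (360,191), brayer (368,255), knife (202,205). Red and orange are decoys. Now to fit both in world coordinates.

```bash
cat > h.py <<'E'
from workcell import *
import cv2,numpy as np
from scipy.spatial.transform import Rotation as R
def cloud(n,d=None):
    i=camera_info(n)
    if d is None: p,d=read_camera(n)
    K=np.array(i["intrinsics"]);v,u=np.mgrid[:400,:640]
    P=np.stack([(u-K[0,2])/K[0,0]*d,(v-K[1,2])/K[1,1]*d,d],-1)
    W=P@R.from_euler('xyz',i["attitude"],degrees=True).as_matrix().T+i["xyz"]
    W[d==0]=np.nan
    return W
def rect(Q):
    (cx,cy),(w,h),a=cv2.minAreaRect((Q[:,:2]*1000).astype(np.float32))
    if w<h: w,h,a=h,w,a+90
    return np.round([cx,cy,w,h,(a+90)%180-90],1)
E
python3 - <<'E'
from h import *
for n in ("top","scene"):
    W=cloud(n,np.load(f"pics/{n}0.npy"))
    px={"top":dict(stone=(291,222),fence=(303,170),tin=(236,156),eraser=(264,166),weight=(360,191),brayer=(368,250),knife=(202,205),jar=(321,148)),
     "scene":dict(stone=(350,215),fence=(296,245),tin=(343,305),eraser=(324,281),weight=(270,188),brayer=(310,158),knife=(420,300),jar=(258,240))}[n]
    print(n,"table z",np.nanmedian(W[...,2][(W[...,2]>-.03)&(W[...,2]<.03)]))
    for k,(u,v) in px.items():
        print(k,np.round(np.nanmedian(W[v-2:v+3,u-2:u+3].reshape(-1,3),0)*1000,1))
    m=((W[...,2]>.024)&(W[...,2]<.04)).astype(np.uint8)
    c,l=cv2.connectedComponents(m,connectivity=4)
    u,v=px["stone"];print("stone",rect(W[l==l[v,u]]))
    for lo,hi in((.018,.03),(.003,.03)):
        m=((W[...,2]>lo)&(W[...,2]<hi)).astype(np.uint8);c,l=cv2.connectedComponents(m)
        f=np.array(px["fence"]);sub=l[f[1]-20:f[1]+20,f[0]-25:f[0]+25]
        for q in np.unique(sub[sub>0]):
            Q=W[l==q]
            if len(Q)>40: print("comp",lo,len(Q),rect(Q))
    b=cv2.imread(f"pics/{n}0.png");u,v=px["stone"]
    if n=="top": cv2.imwrite("pics/crop.png",cv2.resize(b[120:270,190:390],None,fx=4,fy=4,interpolation=cv2.INTER_CUBIC))
E
```

```text
top table z 2.6966410076267877e-05
stone [503.  108.5  32. ]
fence [665.4  79.8   5.2]
tin [692.2 274.7  44.6]
eraser [672.7 196.3  11.8]
weight [594.4 -86.9  50.7]
brayer [ 4.305e+02 -1.156e+02  2.000e-01]
knife [552.2 374.1   3.7]
jar [716.9  27.2  59.3]
stone [502.6 110.6 124.9  90.6 -29. ]
comp 0.018 278 [747.  106.   78.2  77.  -47.3]
comp 0.018 194 [640.3  88.9 158.9  11.2  74.8]
comp 0.003 378 [751.3 107.1  88.7  80.8  13.4]
comp 0.003 46 [715.6  32.1  44.7  18.   82.2]
comp 0.003 921 [662.3  83.6 169.2  66.   75.3]
scene table z -0.00080461150982164
stone [514.  118.8  30.8]
fence [661.1  84.9   3.9]
tin [705.1 286.9  43.2]
eraser [682.4 206.   11.5]
weight [607.4 -81.6  34.1]
brayer [ 424.9 -125.    -1.2]
knife [553.9 378.3   3.4]
jar [741.2  45.7  56.4]
stone [505.5 112.2 125.2  93.4 -29.7]
comp 0.018 252 [643.5  90.5 158.5  11.3  74.9]
comp 0.018 478 [749.9 107.5  80.3  78.4  26.3]
comp 0.003 1280 [665.6  84.5 162.2  57.1  74.9]
comp 0.003 684 [750.1 107.8  80.7  79.1  30.8]
```

View pics/crop.png

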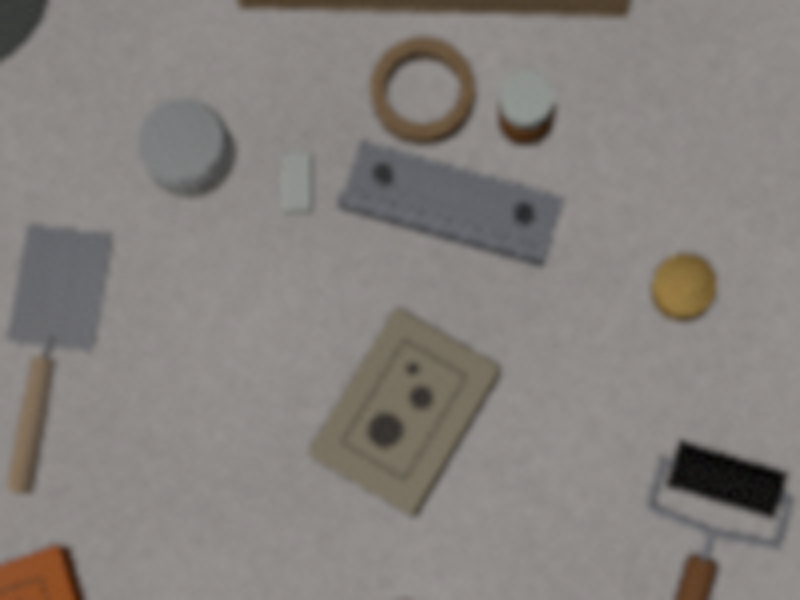

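Fence: front-face middle at about (637, 91) mm and normal at -15.1°, and the tool axes already nearly match it. In the fence frame the stone is at (-134, -15), with its long axis at -14°. It needs about 76° clockwise. I'll push first at the near end toward +y, then at the far end toward -y. Next: the approach, with the jaws shut.

{"name": "jog_arm", "arguments": {"jaw": 1, "force": 40, "moves": [[[-0.08,-0.09,0],[0,0,0.0037]],[[-0.16,-0.18,0],[0,0,0.0037]],[[-0.25,-0.28,0],[0,0,0.0037]],[[-0.33,-0.37,0],[0,0,0.0037]],[[-0.41,-0.46,0],[0,0,0.0037]],[[-0.49,-0.56,0],[0,0,0.0037]],[[-0.58,-0.65,0],[0,0,0.0037]],[[-0.66,-0.74,0],[0,0,0.0037]],[[-0.74,-0.84,0],[0,0,0.0037]],[[-0.82,-0.93,0],[0,0,0.0037]]]}}

```text
clock: 1.35
position: [0.2236, 0.4718, 0.2922]
ee_rot: [180.0, 0.0, 164.9]
force: [0.4, 0.1, 1.3]
opening: 0.021
```

{"name": "jog_arm", "arguments": {"moves": [[[-0.08,-0.09,0],[0,0,0]],[[-0.16,-0.18,0],[0,0,0]],[[-0.25,-0.28,0],[0,0,0]],[[-0.33,-0.37,0],[0,0,0]],[[-0.41,-0.46,0],[0,0,0]],[[-0.49,-0.56,0],[0,0,0]],[[-0.58,-0.65,0],[0,0,0]],[[-0.66,-0.74,0],[0,0,0]],[[-0.74,-0.84,0],[0,0,0]],[[-0.82,-0.93,0],[0,0,0]]]}}

```text
clock: 2.6
position: [0.2895, 0.3384, 0.2923]
ee_rot: [180.0, 0.0, 164.9]
force: [-0.1, 0.2, -0.7]
opening: 0.006
```

{"name": "jog_arm", "arguments": {"moves": [[[-0.08,-0.09,0.07],[0,0,0]],[[-0.16,-0.18,0.14],[0,0,0]],[[-0.25,-0.28,0.21],[0,0,0]],[[-0.33,-0.37,0.28],[0,0,0]],[[-0.41,-0.46,0.35],[0,0,0]],[[-0.49,-0.56,0.42],[0,0,0]],[[-0.58,-0.65,0.49],[0,0,0]],[[-0.66,-0.74,0.56],[0,0,0]],[[-0.74,-0.84,0.63],[0,0,0]],[[-0.82,-0.93,0.7],[0,0,0]]]}}

```text
clock: 3.85
position: [0.3555, 0.2051, 0.2077]
ee_rot: [180.0, 0.0, 164.9]
force: [-0.4, -1.0, 0.1]
opening: 0.009
```

{"name": "jog_arm", "arguments": {"moves": [[[-0.08,-0.09,0.07],[0,0,0]],[[-0.16,-0.18,0.14],[0,0,0]],[[-0.25,-0.28,0.21],[0,0,0]],[[-0.33,-0.37,0.28],[0,0,0]],[[-0.41,-0.46,0.35],[0,0,0]],[[-0.49,-0.56,0.42],[0,0,0]],[[-0.58,-0.65,0.49],[0,0,0]],[[-0.66,-0.74,0.56],[0,0,0]],[[-0.74,-0.84,0.63],[0,0,0]],[[-0.82,-0.93,0.7],[0,0,0]]]}}

```text
clock: 5.1
position: [0.4214, 0.0717, 0.1236]
ee_rot: [180.0, -0.0, 164.9]
force: [-0.2, -0.1, 0.0]
opening: 0.001
```

```bash
cat >> h.py <<'E'
n=np.array([.9655,-.2605]);t=np.array([.2605,.9655]);f=np.array([637.,91.])
def tofence(p): p=np.asarray(p)[:2]-f; return np.round([p@n,p@t],1)
def stone(a0=None):
    s=sense();tcp=s["position"]*1000;print("clock",round(s["clock"],2),"tcp fence",tofence(tcp),"z",tcp[2].round(1),"F",np.round(s["force"],1))
    for nm in("top","scene"):
        W=cloud(nm)
        m=(W[...,2]>.025)&(W[...,2]<.038)&(W[...,0]>.4)&(W[...,0]<.66)
        F=np.stack([(W[...,0]*1000-f[0])*n[0]+(W[...,1]*1000-f[1])*n[1],(W[...,0]*1000-f[0])*t[0]+(W[...,1]*1000-f[1])*t[1]],-1)
        m&=(abs(F[...,1])<130)&(F[...,0]>-230)&(F[...,0]<12)
        m=cv2.morphologyEx(m.astype(np.uint8),cv2.MORPH_OPEN,np.ones((3,3)))
        c,l,st,_=cv2.connectedComponentsWithStats(m,connectivity=4)
        q=1+np.argmax(st[1:,4]);print(nm,st[q,4],"stone fence x,y,L,W,angle",rect(F[l==q]/1000))
E
python3 -c "
from h import *
stone()"
```

```text
clock 5.1 tcp fence [-203.1  -74.8] z 123.6 F [-0.2 -0.1  0. ]
top 622 stone fence x,y,L,W,angle [-110.8  -22.3   90.4   75.3   76.4]
scene 1385 stone fence x,y,L,W,angle [-132.4  -14.5  125.1   92.4  -14.9]
```

{"name": "jog_arm", "arguments": {"moves": [[[0,0,0.06],[0,0,0]],[[0,0,0.12],[0,0,0]],[[0,0,0.18],[0,0,0]],[[0,0,0.24],[0,0,0]],[[0,0,0.3],[0,0,0]],[[0,0.03,0.3],[0,0,0]],[[0,0.06,0.3],[0,0,0]],[[0,0.09,0.3],[0,0,0]],[[0,0.12,0.3],[0,0,0]],[[0,0.15,0.3],[0,0,0]]]}}

```text
clock: 6.45
position: [0.4257, 0.0902, 0.0883]
ee_rot: [180.0, 0.0, 164.9]
force: [-2.0, -3.1, 0.1]
opening: 0.006
```

{"name": "jog_arm", "arguments": {"moves": [[[0,0.04,0],[0,0,0]],[[0,0.08,0],[0,0,0]],[[0,0.12,0],[0,0,0]],[[0,0.16,0],[0,0,0]],[[0,0.2,0],[0,0,0]],[[-0.01,0.24,0],[0,0,0]],[[-0.01,0.28,0],[0,0,0]],[[-0.02,0.32,0],[0,0,0]],[[-0.02,0.36,0],[0,0,0]],[[-0.02,0.4,0],[0,0,0]]]}}

```text
clock: 7.7
position: [0.4409, 0.136, 0.0883]
ee_rot: [180.0, 0.0, 164.9]
force: [-1.3, -2.4, 0.1]
opening: 0.004
```

```bash
python3 -c "
from h import *
stone()"
```

```text
clock 7.7 tcp fence [-201.    -7.6] z 88.3 F [-1.3 -2.4  0.1]
top 569 stone fence x,y,L,W,angle [-117.9   -2.3  109.3   90.5  -40.9]
scene 1459 stone fence x,y,L,W,angle [-122.8    3.3  125.1   96.4  -41.2]
```

{"name": "jog_arm", "arguments": {"moves": [[[0,-0.05,0],[0,0,0]],[[0,-0.1,0],[0,0,0]],[[0,-0.1,-0.12],[0,0,0]],[[0,-0.1,-0.24],[0,0,0]],[[0,-0.1,-0.35],[0,0,0]],[[-0.04,-0.1,-0.35],[0,0,0]],[[-0.13,-0.1,-0.35],[0,0,0]],[[-0.22,-0.1,-0.35],[0,0,0]],[[-0.31,-0.1,-0.35],[0,0,0]],[[-0.4,-0.1,-0.35],[0,0,0]]]}}

```text
clock: 9.05
position: [0.4845, 0.1113, 0.1299]
ee_rot: [-180.0, -0.0, 164.9]
force: [-0.4, 1.2, -0.2]
opening: 0.003
```

{"name": "jog_arm", "arguments": {"moves": [[[-0.15,0.06,0],[0,0,0]],[[-0.3,0.12,0],[0,0,0]],[[-0.48,0.2,0],[0,0,0]],[[-0.66,0.28,0],[0,0,0]],[[-0.84,0.36,0],[0,0,0]],[[-0.96,0.39,0],[0,0,0]],[[-0.96,0.39,0.08],[0,0,0]],[[-0.96,0.39,0.17],[0,0,0]],[[-0.96,0.39,0.26],[0,0,0]],[[-0.96,0.39,0.35],[0,0,0]]]}}

```text
clock: 10.3
position: [0.6068, 0.1268, 0.0873]
ee_rot: [-180.0, -0.0, 164.9]
force: [0.6, 0.6, -0.0]
opening: 0.003
```

{"name": "jog_arm", "arguments": {"moves": [[[0.01,-0.02,0],[0,0,0]],[[0.03,-0.05,0],[0,0,0]],[[0.05,-0.08,0],[0,0,0]],[[0.07,-0.11,0],[0,0,0]],[[0.09,-0.15,0],[0,0,0]],[[0.11,-0.2,0],[0,0,0]],[[0.13,-0.25,0],[0,0,0]],[[0.16,-0.3,0],[0,0,0]],[[0.18,-0.35,0],[0,0,0]],[[0.21,-0.4,0],[0,0,0]]]}}

```text
clock: 11.55
position: [0.5702, 0.0867, 0.0884]
ee_rot: [180.0, 0.0, 164.9]
force: [4.4, 0.9, 1.8]
opening: 0.003
```

```bash
python3 -c "
from h import *
stone()"
```

```text
clock 11.55 tcp fence [-63.3 -21.5] z 88.4 F [4.4 0.9 1.8]Traceback (most recent call last):
  File "<string>", line 3, in <module>
    stone()
    ~~~~~^^
  File "h.py", line 27, in stone
    q=1+np.argmax(st[1:,4]);print(nm,st[q,4],"stone fence x,y,L,W,angle",rect(F[l==q]/1000))
        ~~~~~~~~~^^^^^^^^^^
    return _wrapfunc(a, 'argmax', axis=axis, out=out, **kwds)
    return bound(*args, **kwds)
ValueError: attempt to get argmax of an empty sequence
```

```bash
sed -i 's/        q=1+np.argmax/        if c<2: continue\n        q=1+np.argmax/' h.py; python3 -c "
from h import *
stone()
for n_ in ('scene','wrist'):
    p,d=read_camera(n_);cv2.imwrite(f'pics/{n_}1.png',p)
a=cv2.imread('pics/scene1.png')[100:340,150:550];b=cv2.imread('pics/wrist1.png')
cv2.imwrite('pics/both1.png',np.vstack([cv2.resize(a,(500,300)),cv2.resize(b,(480,300))[:,:].copy() if 0 else cv2.copyMakeBorder(cv2.resize(b,(480,300)),0,0,0,20,0)]))
"
```

```text
clock 11.6 tcp fence [-63.8 -22.1] z 88.3 F [ 3.5 -0.9  2.5]
scene 766 stone fence x,y,L,W,angle [-134.9   -4.9  123.7   92.3  -63.3]
```

View pics/both1.png

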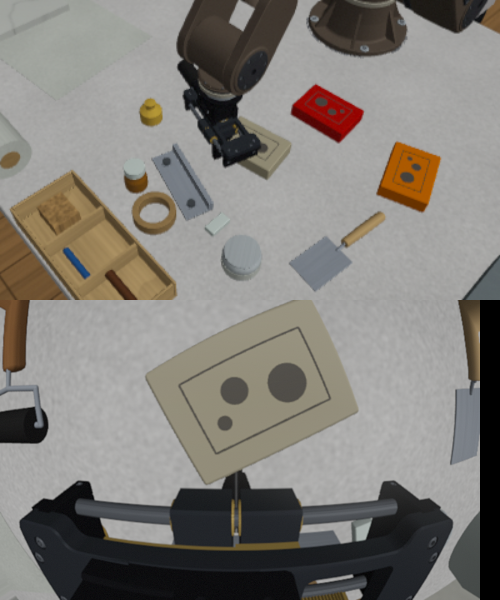

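Wrist view: the stone's far corner rests against the fingertip, and nothing else is disturbed. The stone has turned to -63°, so I continue the arc for about 26°, then back off and look.

{"name": "jog_arm", "arguments": {"moves": [[[0.02,-0.03,0],[0,0,0]],[[0.05,-0.06,0],[0,0,0]],[[0.08,-0.085,0],[0,0,0]],[[0.105,-0.11,0],[0,0,0]],[[0.135,-0.135,0],[0,0,0]],[[0.16,-0.155,0],[0,0,0]],[[0.19,-0.175,0],[0,0,0]],[[0.22,-0.19,0],[0,0,0]],[[0.25,-0.205,0],[0,0,0]],[[0.27,-0.215,0],[0,0,0]]]}}

```text
clock: 13.05
position: [0.5321, 0.0705, 0.0882]
ee_rot: [180.0, -0.0, 164.9]
force: [2.3, -0.7, -1.9]
opening: 0.005
```

```bash
cat >> h.py <<'E'
def wrist(save=None):
    i=camera_info("wrist");p,_=read_camera("wrist")
    if save: cv2.imwrite(save,p)
    K=np.array(i["intrinsics"]);M=R.from_euler('xyz',i["attitude"],degrees=True).as_matrix();C=np.array(i["xyz"])
    def w2f(u,v,z):
        q=np.stack([(u-K[0,2])/K[0,0],(v-K[1,2])/K[1,1]],-1);th=np.linalg.norm(q,axis=-1,keepdims=True)
        r=np.concatenate([q/np.maximum(th,1e-9)*np.sin(th),np.cos(th)],-1)@M.T
        w=(C+r*((z-C[2])/r[...,2:]))[...,:2]*1000-f
        return np.stack([w@n,w@t],-1)
    return p,w2f
def wstone(save=None):
    p,w2f=wrist(save)
    hsv=cv2.cvtColor(p,cv2.COLOR_BGR2HSV)
    v,u=np.mgrid[:400,:640];F=w2f(u,v,.032)
    return p,hsv,F,w2f
E
python3 -c "
from h import *
stone()
p,h,F,g=wstone('pics/w2.png')
print(h[100:200:20,250:400:30].tolist()); print(camera_info('wrist'))"
```

```text
clock 13.05 tcp fence [-96.  -47.1] z 88.2 F [ 2.3 -0.7 -1.9]
scene 809 stone fence x,y,L,W,angle [-153.9   -9.   124.8   90.6  -86.1]
[[[15, 3, 176], [24, 41, 150], [24, 41, 149], [24, 43, 149], [23, 39, 149]], [[30, 3, 170], [23, 39, 150], [23, 43, 149], [24, 41, 148], [24, 42, 146]], [[15, 3, 170], [23, 41, 148], [23, 41, 148], [24, 43, 142], [23, 26, 79]], [[30, 3, 175], [23, 41, 149], [23, 41, 148], [23, 41, 148], [23, 42, 147]], [[15, 3, 171], [23, 41, 148], [23, 41, 148], [23, 43, 147], [24, 42, 147]]]
{'intrinsics': array([[309.70691629,   0.        , 314.53030354],
       [  0.        , 309.70691629, 193.26716056],
       [  0.        ,   0.        ,   1.        ]]), 'xyz': array([0.4553194 , 0.09127884, 0.18046947]), 'attitude': array([ 1.63697343e+02, -3.08661198e-02,  7.49577449e+01])}
```

View pics/w2.png

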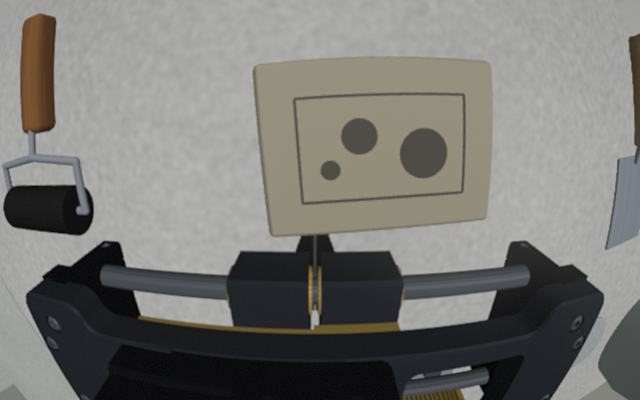

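Wrist view: stone corners at about (254,66), (490,62), (487,218) and (272,235). It's nearly square, so I'll measure the angle precisely.

```bash
cat >> h.py <<'E'
def wfit(save=None):
    p,h,F,g=wstone(save)
    m=((h[...,1]>25)&(h[...,2]>110)&(h[...,0]>15)&(h[...,0]<35)&(abs(F[...,1])<130)&(F[...,0]>-240)&(F[...,0]<0)).astype(np.uint8)
    m=cv2.morphologyEx(m,cv2.MORPH_OPEN,np.ones((5,5)))
    c,l,st,_=cv2.connectedComponentsWithStats(m,connectivity=4);q=1+np.argmax(st[1:,4])
    Q=F[l==q];print("wrist stone",st[q,4],rect(Q/1000))
    # edge fits: long sides over bins of y
    y=Q[:,1];x=Q[:,0];lo,hi=np.percentile(y,[8,92]);b=np.linspace(lo,hi,25)
    for nm,fn in(("front(fence)",np.max),("back",np.min)):
        e=[(yy,fn(x[abs(y-yy)<1.5])) for yy in b];e=np.array(e)
        k=np.polyfit(e[:,0],e[:,1],1);r=e[:,1]-np.polyval(k,e[:,0]);e=e[abs(r)<2];k=np.polyfit(e[:,0],e[:,1],1)
        print(nm,"x at y=0",k[1].round(1),"tilt deg",np.degrees(np.arctan(-k[0])).round(2),len(e))
    return p,F,g
E
python3 -c "
from h import *
wfit()"
```

```text
wrist stone 21229 [-156.3  -12.4  121.7   87.5  -85.9]
front(fence) x at y=0 -113.5 tilt deg 3.97 25
back x at y=0 -201.0 tilt deg 4.09 25
```

{"name": "jog_arm", "arguments": {"moves": [[[0.01,0,0],[0,0,0]],[[0.02,0,0],[0,0,0]],[[0.03,0,0],[0,0,0]],[[0.04,0,0],[0,0,0]],[[0.05,0,0],[0,0,0]],[[0.06,0,0],[0,0,0]],[[0.06,0,0],[0,0,0]],[[0.02,0,0],[0,0,0]],[[-0.04,0,0],[0,0,0]],[[-0.1,0,0],[0,0,0]]]}}

```text
clock: 14.5
position: [0.5444, 0.0674, 0.0882]
ee_rot: [180.0, -0.0, 164.9]
force: [-0.3, -0.3, -0.1]
opening: 0.001
```

```bash
python3 -c "
from h import *
stone();wfit()"
```

```text
clock 14.5 tcp fence [-83.3 -47. ] z 88.2 F [-0.3 -0.3 -0.1]
scene 981 stone fence x,y,L,W,angle [-158.6   -7.   125.8   92.   -88.3]
wrist stone 21668 [-160.9  -10.2  121.6   87.5  -88.6]
front(fence) x at y=0 -117.6 tilt deg 1.26 25
back x at y=0 -204.7 tilt deg 1.44 25
```

{"name": "jog_arm", "arguments": {"moves": [[[0,0,-0.12],[0,0,0]],[[0,0,-0.24],[0,0,0]],[[0,0,-0.35],[0,0,0]],[[0.06,0.02,-0.35],[0,0,0]],[[0.16,0.05,-0.35],[0,0,0]],[[0.28,0.09,-0.35],[0,0,0]],[[0.4,0.13,-0.35],[0,0,0]],[[0.52,0.17,-0.35],[0,0,0]],[[0.64,0.21,-0.35],[0,0,0]],[[0.76,0.25,-0.35],[0,0,0]]]}}

```text
clock: 15.9
position: [0.4628, 0.1207, 0.1302]
ee_rot: [180.0, -0.0, 164.9]
force: [0.1, 0.0, -0.1]
opening: 0.006
```

{"name": "jog_arm", "arguments": {"moves": [[[0.09,0.03,0],[0,0,0]],[[0.18,0.06,0],[0,0,0]],[[0.27,0.09,0],[0,0,0]],[[0.36,0.12,0],[0,0,0]],[[0.45,0.14,0],[0,0,0]],[[0.45,0.14,0.08],[0,0,0]],[[0.45,0.14,0.17],[0,0,0]],[[0.45,0.14,0.26],[0,0,0]],[[0.45,0.14,0.35],[0,0,0]],[[0.45,0.14,0.35],[0,0,0]]]}}

```text
clock: 17.15
position: [0.4157, 0.1503, 0.0872]
ee_rot: [-180.0, -0.1, 164.9]
force: [-0.3, -0.1, -0.2]
opening: 0.004
```

```bash
python3 -c "
from h import *
stone()
for nm in('top','scene'):
    W=cloud(nm)
    F=np.stack([(W[...,:2]*1000-f)@n,(W[...,:2]*1000-f)@t],-1)
    m=(W[...,2]>.018)&(W[...,2]<.03)&(abs(F[...,1])<95)&(F[...,0]>-30)&(F[...,0]<25)
    print(nm,'fence bar',rect(F[m]/1000)); k=np.polyfit(F[m][:,1],F[m][:,0],1); print('pca tilt',np.degrees(np.arctan(-k[0])).round(2),'x0',k[1].round(1))
"
```

```text
clock 17.15 tcp fence [-229.1   -0.4] z 87.2 F [-0.3 -0.1 -0.2]
top 634 stone fence x,y,L,W,angle [-155.4   -9.6  124.8   78.5  -88.1]
scene 1382 stone fence x,y,L,W,angle [-158.8   -7.2  126.3   91.6  -88.6]
top fence bar [  4.   -1.4 158.4  10.7 -89.9]
pca tilt 0.09 x0 3.7
scene fence bar [  6.2   0.3 160.3  11.2 -89.9]
pca tilt 0.06 x0 6.6
```

{"name": "jog_arm", "arguments": {"moves": [[[-0.03,0,0],[0,0,0]],[[-0.06,0,0],[0,0,0]],[[-0.09,0,0],[0,0,0]],[[-0.12,0,0],[0,0,0]],[[-0.16,0,0],[0,0,0]],[[-0.2,0,0],[0,0,0]],[[-0.24,0,0],[0,0,0]],[[-0.28,0,0],[0,0,0]],[[-0.32,0,0],[0,0,0]],[[-0.34,0,0],[0,0,0]]]}}

```text
clock: 18.6
position: [0.4542, 0.1397, 0.0881]
ee_rot: [-179.9, -0.2, 164.9]
force: [-7.2, 3.7, 6.2]
opening: 0.003
```

```bash
python3 -c "
from h import *
stone();wfit('pics/w3.png')"
```

```text
clock 18.6 tcp fence [-189.2   -0.6] z 88.1 F [-7.2  3.7  6.2]
top 279 stone fence x,y,L,W,angle [-115.4  -54.1   61.3   46.2   16.4]
scene 1407 stone fence x,y,L,W,angle [-132.4   -9.9  127.2   93.1   88.3]
wrist stone 636 [-147.7  -64.4   21.4   16.8   -1.7]
front(fence) x at y=0 -139.2 tilt deg 1.58 25
back x at y=0 -159.4 tilt deg 1.23 25
```

{"name": "jog_arm", "arguments": {"moves": [[[0.04,0,0],[0,0,0]],[[0.08,0,0],[0,0,0]],[[0.08,-0.08,0],[0,0,0]],[[0.08,-0.17,0],[0,0,0]],[[0.03,-0.17,0],[0,0,0]],[[-0.01,-0.17,0],[0,0,0]],[[-0.04,-0.17,0],[0,0,0]],[[-0.07,-0.17,0],[0,0,0]],[[-0.09,-0.17,0],[0,0,0]],[[-0.09,-0.17,0],[0,0,0]]]}}

```text
clock: 20.0
position: [0.4598, 0.1172, 0.0881]
ee_rot: [-179.9, -0.1, 164.9]
force: [-5.5, -0.2, 2.9]
opening: 0.003
```

```bash
cat >> h.py <<'E'
def edges():
    "long-side tilt from scene: fit of top-face edges, subpixel via averaging over bins"
    W=cloud("scene");F=np.stack([(W[...,:2]*1000-f)@n,(W[...,:2]*1000-f)@t],-1)
    m=((W[...,2]>.028)&(W[...,2]<.036)&(abs(F[...,1])<100)&(F[...,0]>-240)&(F[...,0]<5)).astype(np.uint8)
    m=cv2.morphologyEx(m,cv2.MORPH_OPEN,np.ones((3,3)))
    c,l,st,_=cv2.connectedComponentsWithStats(m,connectivity=4);q=1+np.argmax(st[1:,4]);Q=F[l==q]
    x,y=Q[:,0],Q[:,1];yb=np.linspace(y.min()+10,y.max()-10,22)
    for nm,fn in(("front",np.max),("back",np.min)):
        e=np.array([fn(x[abs(y-v)<3]) for v in yb]);k=np.polyfit(yb,e,1);r=e-np.polyval(k,yb);g=abs(r)<2;k=np.polyfit(yb[g],e[g],1)
        print(nm,"x",np.polyval(k,np.mean(yb)).round(1),"tilt",np.degrees(np.arctan(-k[0])).round(2),g.sum())
    print("y range",y.min().round(1),y.max().round(1))
E
python3 -c "
from h import *
stone();edges()"
```

```text
clock 20.0 tcp fence [-177.9  -20.8] z 88.1 F [-5.5 -0.2  2.9]
top 122 stone fence x,y,L,W,angle [-85.   26.1  55.5  24.6 -70.7]
scene 1440 stone fence x,y,L,W,angle [-122.1   -8.7  127.1   95.6  -89.5]
front x -75.9 tilt -1.58 18
back x -163.6 tilt 0.66 19
y range -70.7 54.0
```

Square to about ±1° by the scene camera; I'll check with the sharper wrist camera from above before the final push.

{"name": "jog_arm", "arguments": {"moves": [[[0.05,0,0],[0,0,0]],[[0.05,0.02,-0.14],[0,0,0]],[[0.05,0.04,-0.28],[0,0,0]],[[0.05,0.06,-0.4],[0,0,0]],[[-0.1,0.08,-0.4],[0,0,0]],[[-0.28,0.1,-0.4],[0,0,0]],[[-0.46,0.1,-0.4],[0,0,0]],[[-0.64,0.1,-0.4],[0,0,0]],[[-0.8,0.1,-0.4],[0,0,0]],[[-0.8,0.1,-0.4],[0,0,0]]]}}

```text
clock: 21.4
position: [0.557, 0.1037, 0.1361]
ee_rot: [180.0, 0.1, 164.9]
force: [-1.0, -0.4, 0.4]
opening: -0.0
```

```bash
python3 -c "
from h import *
stone();wfit('pics/w4.png')"
```

```text
clock 21.4 tcp fence [-80.6  -8.6] z 136.1 F [-1.  -0.4  0.4]
scene 698 stone fence x,y,L,W,angle [-118.7   16.2   90.6   77.4    0. ]
wrist stone 13069 [-122.1  -10.9  122.2   87.7  -89.9]
front(fence) x at y=0 -78.6 tilt deg 0.11 23
back x at y=0 -165.6 tilt deg 0.08 25
```

View pics/w4.png

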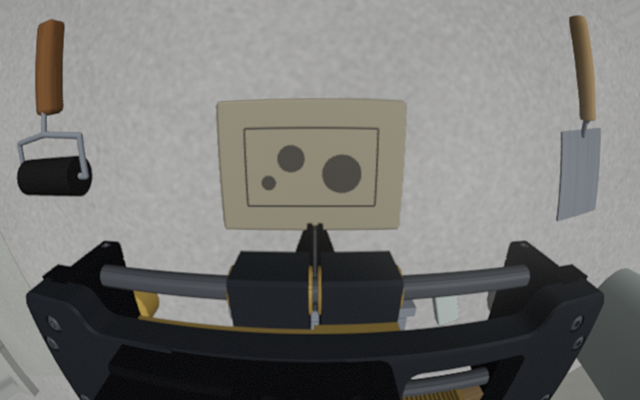

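Tilt is 0.1°, with the stone about 76 mm clear of the fence and its centre at y≈-10. It is square. Next I go back behind it and push centrally.

{"name": "jog_arm", "arguments": {"moves": [[[0.14,-0.01,0],[0,0,0]],[[0.3,-0.01,0],[0,0,0]],[[0.48,-0.01,0],[0,0,0]],[[0.66,-0.01,0],[0,0,0]],[[0.84,-0.01,0],[0,0,0]],[[0.95,-0.01,0],[0,0,0]],[[0.95,-0.01,0.1],[0,0,0]],[[0.95,-0.01,0.2],[0,0,0]],[[0.95,-0.01,0.3],[0,0,0]],[[0.95,-0.01,0.4],[0,0,0]]]}}

```text
clock: 22.8
position: [0.446, 0.1323, 0.087]
ee_rot: [-180.0, -0.0, 164.9]
force: [0.6, -0.2, -0.2]
opening: 0.005
```

{"name": "jog_arm", "arguments": {"moves": [[[-0.06,0,0],[0,0,0]],[[-0.12,0,0],[0,0,0]],[[-0.17,0,0],[0,0,0]],[[-0.22,0,0],[0,0,0]],[[-0.27,0,0],[0,0,0]],[[-0.32,0,0],[0,0,0]],[[-0.37,0,0],[0,0,0]],[[-0.42,0,0],[0,0,0]],[[-0.46,0,0],[0,0,0]],[[-0.5,0,0],[0,0,0]]]}}

```text
clock: 24.05
position: [0.5031, 0.1167, 0.0884]
ee_rot: [-180.0, -0.1, 164.9]
force: [-6.3, 2.5, 2.4]
opening: 0.005
```

```bash
python3 -c "
from h import *
stone();edges()"
```

```text
clock 24.05 tcp fence [-136.   -10.1] z 88.4 F [-6.3  2.5  2.4]
top 140 stone fence x,y,L,W,angle [-59.3 -63.1  53.   26.1  16.4]
scene 1480 stone fence x,y,L,W,angle [-77.9  -8.3 126.6  93.3  90. ]
front x -33.0 tilt -0.09 21
back x -120.6 tilt 0.26 20
y range -71.5 53.9
```

{"name": "jog_arm", "arguments": {"moves": [[[-0.04,0,0],[0,0,0]],[[-0.08,0,0],[0,0,0]],[[-0.12,0,0],[0,0,0]],[[-0.16,0,0],[0,0,0]],[[-0.2,0,0],[0,0,0]],[[-0.23,0,0],[0,0,0]],[[-0.25,0,0],[0,0,0]],[[-0.265,0,0],[0,0,0]],[[-0.28,0,0],[0,0,0]],[[-0.29,0,0],[0,0,0]]]}}

```text
clock: 25.45
position: [0.5361, 0.108, 0.0884]
ee_rot: [-180.0, -0.2, 164.9]
force: [-11.9, 5.0, 9.3]
opening: 0.001
```

```bash
python3 -c "
from h import *
stone();edges()"
```

```text
clock 25.45 tcp fence [-101.9   -9.9] z 88.4 F [-11.9   5.    9.3]
top 112 stone fence x,y,L,W,angle [-24.5 -64.9  48.6  20.4  16.3]
scene 1531 stone fence x,y,L,W,angle [-46.9  -9.1 126.9  96.7  89.8]
front x -0.7 tilt -0.98 20
back x -86.5 tilt 1.34 16
y range -71.4 53.5
```

{"name": "jog_arm", "arguments": {"moves": [[[-0.005,0,0],[0,0,0]],[[-0.01,0,0],[0,0,0]],[[-0.01,0,0],[0,0,0]],[[-0.015,0,0],[0,0,0]],[[-0.015,0,0],[0,0,0]],[[-0.02,0,0],[0,0,0]],[[-0.02,0,0],[0,0,0]],[[-0.02,0,0],[0,0,0]],[[-0.02,0,0],[0,0,0]],[[-0.02,0,0],[0,0,0]]]}}

```text
clock: 26.85
position: [0.5365, 0.1076, 0.0884]
ee_rot: [-179.9, -0.4, 164.9]
force: [-18.7, 6.1, 13.1]
opening: 0.005
```

The stone is up against the fence, since the force rises without motion. A slightly firmer press, then release and inspect.

{"name": "jog_arm", "arguments": {"moves": [[[-0.01,0,0],[0,0,0]],[[-0.02,0,0],[0,0,0]],[[-0.02,0,0],[0,0,0]],[[-0.02,0,0],[0,0,0]],[[0.0,0,0],[0,0,0]],[[0.03,0,0],[0,0,0]],[[0.08,0,0],[0,0,0]],[[0.16,0,0],[0,0,0]],[[0.16,0,-0.2],[0,0,0]],[[0.16,0,-0.4],[0,0,0]]]}}

```text
clock: 28.1
position: [0.5208, 0.1122, 0.1366]
ee_rot: [-180.0, -0.0, 164.9]
force: [0.9, 0.1, 0.3]
opening: 0.004
```

{"name": "jog_arm", "arguments": {"moves": [[[-0.15,0,-0.1],[0,0,0]],[[-0.3,0,-0.2],[0,0,0]],[[-0.45,0,-0.3],[0,0,0]],[[-0.6,0,-0.4],[0,0,0]],[[-0.75,0,-0.5],[0,0,0]],[[-0.9,0,-0.5],[0,0,0]],[[-0.98,0,-0.5],[0,0,0]],[[-0.98,0,-0.5],[0,0,0]],[[-0.98,0,-0.5],[0,0,0]],[[-0.98,0,-0.5],[0,0,0]]]}}

```text
clock: 29.35
position: [0.6343, 0.0817, 0.1962]
ee_rot: [180.0, -0.0, 164.9]
force: [0.3, -0.2, 0.0]
opening: 0.007
```

```bash
python3 -c "
from h import *
stone();wfit('pics/w5.png')"
```

```text
clock 29.35 tcp fence [-0.2 -9.7] z 196.2 F [ 0.3 -0.2  0. ]
scene 1357 stone fence x,y,L,W,angle [-43.4  -9.  127.7  91.2  88.9]
wrist stone 13408 [-45.7 -11.5 122.4  87.9 -89.8]
front(fence) x at y=0 -2.2 tilt deg 0.46 25
back x at y=0 -89.3 tilt deg 0.08 25
```

View pics/w5.png

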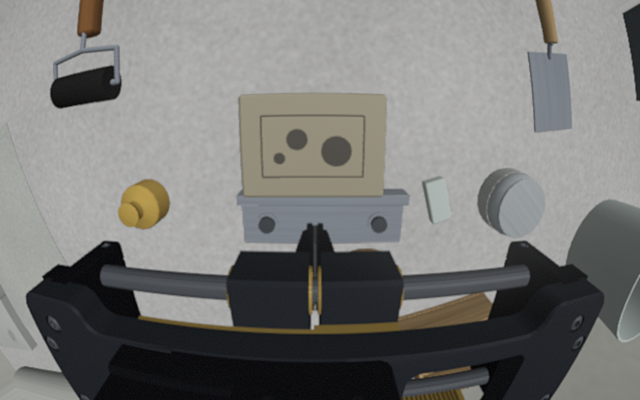

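Stone (240–386, 93–195) lies against the bar (237–408, 190–205) with both ends inside. I'll zoom on the seam.

```bash
python3 -c "
import cv2
a=cv2.imread('pics/w5.png')[175:215,225:420];cv2.imwrite('pics/seam.png',cv2.resize(a,None,fx=4,fy=4,interpolation=cv2.INTER_NEAREST))"
```

```text
(no output)
```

View pics/seam.png

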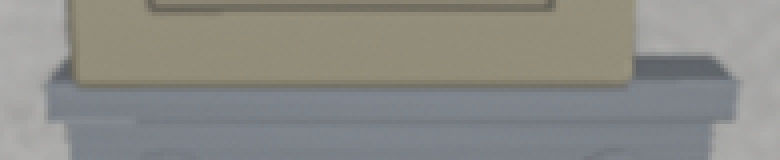

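No gap shows along the seam, both ends are inside the fence, and the tool is well above everything.

```bash
python3 -c "
from workcell import *
print(job_done(), sense()['clock'])"
```

```text
the job is handed in; nothing more can be done
the job is handed in; nothing more can be done
```

The stone now lies flat against the fence, and I handed the job in at about 29.5 s of the 67 s allowed. It was pushed only with closed fingertips, never gripped or lifted.

- **Turning:** I nudged the near end, then the far end, about 76° clockwise in all. It ended square to the fence, with 0.1° of tilt by the wrist camera and about 76 mm of clearance. The first straight push over-turned it by about 1.7°. I corrected that before the final push.
- **Closing up:** I pushed centrally until the force rose with almost no further motion (about 23 N at the last reading), pressed slightly more, then backed off.
- **Last checks:**
  - The close-up shows no gap along the seam.
  - The stone's centre is about 45 mm from the fence face.
  - The stone spans about -72 to +53 mm along the fence, inside the fence's ±80 mm.
  - The tin, eraser, weight, brayer and knife look untouched. The jar and tape were hidden by the gripper in that last view, and the fingers never went behind the fence.
  - The tool was about 118 mm above the table, touching nothing.
- **Disagreement:** the tilt readings differed slightly at the end. The wrist camera gave 0.1° at the back edge and 0.5° at the front edge, where the bar confuses the fit. The coarser scene camera gave about 1°. I trusted the wrist camera's back edge and the seam close-up.

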